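# Count the charge and hold the crucible carrier ready

## Robot

A 6-joint arm with a two-finger parallel gripper is mounted at the origin on the work surface. World frame = base frame: x ahead of the robot, y to its left, z up, the work surface at z = 0. Lengths are in m, angles in rad, forces in N, time in s.
With the tool pointing down it reaches from about 0.325 to 0.85 m from the base axis. Payload 15.5 kg.
Tool frame: the origin (TCP) lies on the mounting face of the last link; the fingertips stand 191 mm ahead of it and the grasp point (between the pads) lies 172 mm ahead of it; z points along the fingers, y is the line along which they close (so a half turn about z gives the same grasp; the last joint's range is limited). The gripper opens to 91 mm and grips with 3 to 60 N. Pads are 32 mm wide; open, the fingers measure 118 mm over their backs; the gripper's body (76 mm by 178 mm) begins 60 mm behind the grasp point.
Start: joints at [-1.415, 0.494, 1.345, -0, 1.302, -0.096], TCP at [0.155, -0.605, 0.405] pointing down, gripper open.
Joint ranges: [-2.91, 2.91], [-0.82, 2.16], [0.22, 2.67], [-1.22, 4.37], [0.12, 2.79], [-3.08, 3.08]. Speed limits (rad/s): [1.89, 1.89, 2.57, 3.01, 3.01, 3.01].

## Interface

Orientations are given as a rotation vector (axis times angle).
In Python, from station import manip gives the robot as it stands.
- The arm moves only by the tool servo_tool, never from a script. Its argument "steps" is a list of rows, each a list of 7 numbers: the shift along the tool's x, y, z in mm, then the turn, a rotation vector about the tool's x, y, z in rad, then the opening, from 0 (shut) to 1 (fully open). A call has 1 to 5 rows; each row is the pose to reach, as a shift and turn from the pose commanded when the call began, along the tool's axes at that moment; what a row does not reach only later rows make up. A row lasts 1/10 s, in which the tool goes at most 50 mm and 8.59 degrees, less where a joint would pass 70% of its speed; a pose out of reach is approached as far as the arm can. A call with a gripper value outside its range is refused whole. The fingers move at their own pace and stop on an object; the grip force is fixed at half the most. Time passes only in rows, so rows that repeat a pose let the fingers close. It gives the time, the measured TCP pose, the force, the opening and the grip force at its end, in the units of the state.
- manip.read_state(): the state, without advancing time (a new reading comes with each control period).
- manip.read_camera(name): name is "side" or "top" or "wrist"; returns a dict with "frame" (480x640x3 uint8, blue, green, red), "range_z" (480x640 float32, m along the optical axis (not along the pixel's ray), 0 where there is no reading), "K" (3x3 intrinsics, pixels), "cam_to_world" (4x4, takes a point from camera to world coordinates). Camera axes: x right, y down, z forward; pixel columns grow to the right and rows downward; lengths in m; the calibration is good to about 2 mm. The wrist camera is an equidistant fisheye: a pixel r from the principal point sees the ray r / f radians off the axis. A picture is of the moment at which its call begins.
- manip.hand_in(): hands the job in; it is judged then, once.
The state is a dict: "time_s": time; "joints": joint angles; "joint_vel": joint speeds; "joint_torque": joint torques, N m; "position": TCP position; "tool_rot": TCP orientation; "contact_force": force on the tool from outside, world axes, zero at the start; "ft_torque": the same for the moment, N m; "grip_width": finger opening in m; "gripper_force": force on a finger pad.
Only numpy, scipy, OpenCV 4.12 (cv2) and the standard library are available. Lean on these libraries where they do the work, as an engineer would, in place of code of your own. Each camera call takes 0.05 s, during which the arm holds its last target. There are 200 camera calls.

## Task

Register this charge on the stroke counter: swing its red-knobbed lever over to its stop, then let it spring all the way back. Then take the loaded crucible carrier by its wooden grip, lift it about 12 cm clear of the white board and finish still holding it there, level and motionless, with all six crucibles seated, ready to be loaded into the furnace. Do not tip the carrier on the way, and leave the jar, the dish, the spare crucible and the box of weights where they stand.

Things in the scene. Friction and masses are not known exactly. Their poses are not given: they have to be found in the camera images.
- board: Fixed white insulating board lying on the oven top, 170 (x) x 230 (y) x 15 mm thick; origin at the centre of its underside. The carrier stands on it.
- carrier: Steel crucible carrier, loose, total about 0.6 kg loaded. Floor plate 104 (x) x 176 (y) mm on 6 mm feet, six covered crucibles standing in the holes of a second plate, and a tall hoop handle along its y axis: 8 mm rod uprights at y = +-83 mm, top bar axis 115 mm above the underside. Origin at the centre of the underside of the feet, z up. The tops of the crucible lids are 60 mm above the underside.
- carrier_grip (a point): Centre of the wooden grip sleeve on the carrier's handle: a bar with flat sides, 16 mm wide (carrier x), 86 mm long (carrier y), 22 mm tall; 115 mm above the carrier's underside. Axes as the carrier's.
- counter: Grey stroke (tally) counter screwed to the oven top; housing 60 (x) x 100 (y) x 67 mm tall on an 84 x 126 x 5 mm foot plate, with a small black reset knob reaching 71 mm out on its +y side. Origin at the centre of its underside; its front faces its own -x, and the lever is on its -y side.
- lever (a joint): Angle of the counter's sprung lever about a level axis along the counter's y, 35 mm above the oven top and 62 mm from its centre towards -y. 0 = at rest, leaning 0.45 rad back (towards the counter's +x) from upright; 0.95 = stop, leaning 0.5 rad to the front (-x). Takes about 1.2 N at the knob to start and 3.5 N at the stop; springs back to 0 when let go.
- lever_knob (a point): Centre of the red ball knob, 22 mm across, at the top end of the lever, 85 mm from the pivot: at rest 112 mm above the oven top, rising to 120 mm in mid swing, 110 mm at the stop; it travels 78 mm towards the counter's -x. The rod under it is 7 mm thick.
- sample_jar: Bystander: amber sample jar with black cap, 56 mm across, 85 mm tall; origin at the centre of its underside.
- dish: Bystander: white porcelain evaporating dish, 90 mm across, 35 mm tall; origin at the centre of its underside.
- spare_crucible: Bystander: spare covered crucible standing by itself on the oven top, 39 mm across, 50 mm tall; origin at the centre of its underside.
- weight_box: Bystander: dark wooden box of balance weights, 60 x 90 x 32 mm tall; origin at the centre of its underside.
- crucible1: White covered porcelain crucible, 39 mm across the lid, 50 mm tall, loose in the carrier's hole at carrier x = -24, y = -46 mm; origin at the centre of its underside, 10 mm above the carrier's underside when seated.
- crucible2: White covered porcelain crucible, 39 mm across the lid, 50 mm tall, loose in the carrier's hole at carrier x = -24, y = 0 mm; origin at the centre of its underside, 10 mm above the carrier's underside when seated.
- crucible3: White covered porcelain crucible, 39 mm across the lid, 50 mm tall, loose in the carrier's hole at carrier x = -24, y = 46 mm; origin at the centre of its underside, 10 mm above the carrier's underside when seated.
- crucible4: White covered porcelain crucible, 39 mm across the lid, 50 mm tall, loose in the carrier's hole at carrier x = 24, y = -46 mm; origin at the centre of its underside, 10 mm above the carrier's underside when seated.
- crucible5: White covered porcelain crucible, 39 mm across the lid, 50 mm tall, loose in the carrier's hole at carrier x = 24, y = 0 mm; origin at the centre of its underside, 10 mm above the carrier's underside when seated.
- crucible6: White covered porcelain crucible, 39 mm across the lid, 50 mm tall, loose in the carrier's hole at carrier x = 24, y = 46 mm; origin at the centre of its underside, 10 mm above the carrier's underside when seated.

How it is judged:
By the outcome, as a careful person would: the job done as asked, in the order asked, and still so for the second after the job is handed in, while the arm keeps its last pose, push and grip.
It also fails if it takes over 54 s, if anything falls off the work surface, if the arm or the gripper's body presses on something with over 40 N, if the wrist force passes 120 N, or if a joint passes its speed limit or range.

## Working session

There is one attempt and no reset: what is moved stays moved. The work goes in short steps, Python scripts to look and compute and a tool call to move; the robot and the scene stay as the last step left them, time stands still between calls to the robot, and variables do not carry over. Pictures are saved under pics/ and viewed, at most 10 in all, crops included, and the job is handed in when it is done.

Besides the shell and the picture viewer there is one more tool, called after "Call:" as name([rows], argument=value, ...), one row to a line, values as JSON. servo_tool: Moves the arm, as the interface text tells. Its arguments: {"type":"object","properties":{"steps":{"type":"array"}},"required":["steps"]}

```bash
mkdir -p pics; cat > h.py <<'E'
import numpy as np,cv2
from station import manip
def snap(n):
    c=manip.read_camera(n); 
    return c
def cloud(c):
    K=c["K"];z=c["range_z"];v,u=np.mgrid[:480,:640]
    P=np.stack([(u-K[0,2])/K[0,0]*z,(v-K[1,2])/K[1,1]*z,z],-1)
    T=c["cam_to_world"]
    W=P@T[:3,:3].T+T[:3,3]; W[z==0]=np.nan
    return W
E
python3 - <<'E'
from h import *
for n in("top","side"):
    c=snap(n);cv2.imwrite(f"pics/{n}0.png",c["frame"]);np.savez(f"{n}0.npz",**c)
    print(n,c["cam_to_world"].round(3).tolist(),c["K"].round(1).tolist())
s=manip.read_state();print(s)
E
```

```text
top [[-0.013, -0.997, 0.071, 0.53], [-1.0, 0.011, -0.027, -0.005], [0.026, -0.072, -0.997, 0.924], [0.0, 0.0, 0.0, 1.0]] [[436.4, 0.0, 325.7], [0.0, 436.4, 236.5], [0.0, 0.0, 1.0]]
side [[0.987, -0.121, 0.109, 0.504], [-0.162, -0.676, 0.719, -0.725], [-0.013, -0.727, -0.687, 0.805], [0.0, 0.0, 0.0, 1.0]] [[489.4, 0.0, 307.7], [0.0, 489.4, 239.2], [0.0, 0.0, 1.0]]
{'time_s': 0.1, 'joints': array([-1.41548294e+00,  4.94136906e-01,  1.34606320e+00, -1.80795871e-05,
        1.30251890e+00, -9.54795616e-02]), 'joint_vel': array([ 0.00177294,  0.00054454, -0.00166289, -0.00019082,  0.001324  ,
       -0.00030661]), 'joint_torque': array([ 2.44708244e-03, -8.80235338e+01, -3.82547021e+01,  7.06373155e-02,
        4.82315104e-02, -3.85648718e-05]), 'position': array([ 0.15509959, -0.60531168,  0.40418994]), 'tool_rot': array([-3.11580793e+00, -3.92779783e-01,  8.02613853e-05]), 'contact_force': array([-0.07878442,  0.93391004, -0.78800223]), 'ft_torque': array([-0.00983709,  0.04234506,  0.02867438]), 'gripper_force': 0.0, 'grip_width': 0.09131072272212072}
```

View pics/top0.png

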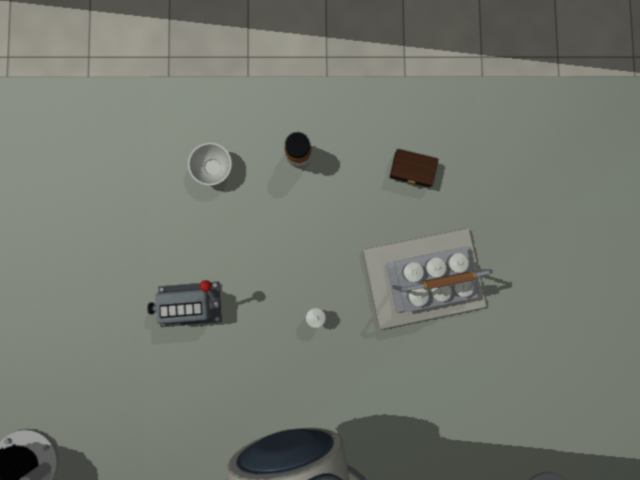

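View pics/side0.png

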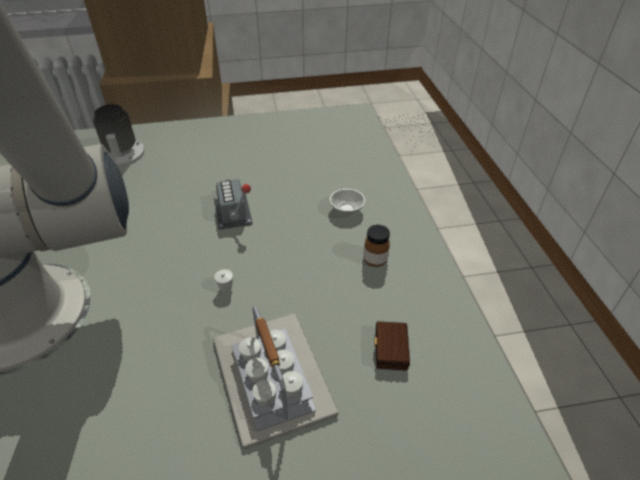

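The top view shows the counter at about (187,304) with its knob at (205,286). The carrier is at (435,280) with its grip at (450,281), and the spare crucible at (316,318). The side view agrees, so next I'll measure the knob and grip.

```bash
python3 - <<'E'
from h import *
for n in("top","side"):
    c=dict(np.load(f"{n}0.npz"));W=cloud(c);hsv=cv2.cvtColor(c["frame"],cv2.COLOR_BGR2HSV);H,S,V=[hsv[...,i].astype(int) for i in range(3)]
    z=W[...,2]
    red=((H<6)|(H>174))&(S>190)&(V>90)&(z>.08)&(z<.14)
    print(n,"knob",red.sum(),np.nanmean(W[red],0).round(4),np.nanmax(W[red],0).round(4),np.nanmin(W[red],0).round(4))
    g=(H>=4)&(H<18)&(S>130)&(z>.115)&(z<.17)&(W[...,1]<-.1)
    p=W[g];m=p.mean(0);_,_,vt=np.linalg.svd(p[:,:2]-m[:2],full_matrices=False);d=vt[0];t=(p[:,:2]-m[:2])@d
    print("grip",g.sum(),m.round(4),"z",np.percentile(p[:,2],[5,50,95]).round(4),"ang",np.degrees(np.arctan2(d[1],d[0])).round(2),"mid",(m[:2]+d*(t.min()+t.max())/2).round(4),np.ptp(t).round(4))
    # box regions
    if n=="top":
        hm=(z>.05)&(z<.085)&(W[...,1]>.15)&(W[...,1]<.45)&(W[...,0]<.5)&~red
        cs,_=cv2.findContours(hm.astype(np.uint8),cv2.RETR_EXTERNAL,cv2.CHAIN_APPROX_NONE)
        q=max(cs,key=cv2.contourArea)[:,0];X=W[q[:,1],q[:,0],:2].astype(np.float32);print("housing top",cv2.minAreaRect((X*1000)))
        bm=(z>.008)&(W[...,1]<-.05)&(W[...,1]>-.4)&(W[...,0]<.58)&(W[...,0]>.25)
        cs,_=cv2.findContours(bm.astype(np.uint8),cv2.RETR_EXTERNAL,cv2.CHAIN_APPROX_NONE)
        q=max(cs,key=cv2.contourArea)[:,0];X=W[q[:,1],q[:,0]];X=X[X[:,2]<.02][:,:2].astype(np.float32);print("board",cv2.minAreaRect((X*1000)))
        sm=(z>.035)&(z<.06)&(W[...,1]<.1)&(W[...,1]>-.05)&(W[...,0]<.5)&(W[...,0]>.2);print("spare",W[sm].mean(0))
E
```

```text
top knob 58 [0.5002 0.1951 0.1201] [0.5072 0.2023 0.123 ] [0.4925 0.1889 0.1164]
grip 324 [ 0.5057 -0.2474  0.1408] z [0.1383 0.1409 0.1433] ang -79.58 mid [ 0.506  -0.2489] 0.0874
housing top ((458.89849853515625, 255.77537536621094), (61.445770263671875, 101.05889892578125), 3.9134304523468018)
board ((506.5026550292969, -234.1873321533203), (170.21485900878906, 230.99380493164062), 10.72595500946045)
spare [ 0.43184318 -0.00478403  0.04408184]<stdin>:6: RuntimeWarning: Mean of empty slice
Traceback (most recent call last):
ValueError: zero-size array to reduction operation fmax which has no identity
```

```bash
cat >> h.py <<'E'
from scipy.spatial.transform import Rotation as R
def to(p,yaw):
    """shift (mm) and turn (rad) in tool axes to world TCP p with tool down, tool x at yaw deg"""
    s=manip.read_state();A=R.from_rotvec(s["tool_rot"])
    x=np.array([np.cos(np.radians(yaw)),np.sin(np.radians(yaw)),0]);z=np.array([0,0,-1.])
    B=R.from_matrix(np.stack([x,np.cross(z,x),z],1))
    print("t",s["time_s"],"shift",(A.inv().apply(np.array(p)-s["position"])*1000).round(1),"turn",(A.inv()*B).as_rotvec().round(4))
E
python3 -c "
from h import *
to([.500,.196,.404],93.9)"
```

```text
t 0.1 shift [ 533.  -690.6    1. ] turn [-9.0000e-04 -9.0000e-04 -1.3881e+00]
```

Call:
servo_tool([
  [30, -39, 0, 0, 0, -0.14, 1],
  [60, -78, 0, 0, 0, -0.28, 1],
  [90, -117, 0, 0, 0, -0.42, 1],
  [120, -155, 0, 0, 0, -0.56, 1],
  [150, -194, 0, 0, 0, -0.7, 1],
])

```text
time_s: 0.6
position: [0.2526, -0.3784, 0.4046]
tool_rot: [-2.789, -1.445, -0.0]
contact_force: [1.4, -0.1, 0.1]
grip_width: 0.0912
gripper_force: 0.0
```

```bash
python3 -c "
from h import *
to([.500,.196,.404],93.9)"
```

```text
t 0.6 shift [ 612.  -129.1    0.7] turn [-1.000e-04 -2.000e-04 -6.828e-01]
```

Call:
servo_tool([
  [49, -10, 0, 0, 0, -0.14, 1],
  [97, -20, 0, 0, 0, -0.28, 1],
  [146, -31, 0, 0, 0, -0.42, 1],
  [195, -41, 0, 0, 0, -0.56, 1],
  [243, -51, 0, 0, 0, -0.68, 1],
])

```text
time_s: 1.1
position: [0.3522, -0.151, 0.4048]
tool_rot: [2.148, 2.293, 0.0]
contact_force: [0.6, -0.8, 0.7]
grip_width: 0.0914
gripper_force: 0.0
```

```bash
python3 -c "
from h import *
to([.500,.196,.404],93.9)"
```

```text
t 1.1 shift [336.6 170.2   0.8] turn [ 0.0002  0.0001 -0.0028]
```

Call:
servo_tool([
  [44, 22, 0, 0, 0, 0, 1],
  [88, 44, 0, 0, 0, 0, 1],
  [132, 66, 0, 0, 0, 0, 1],
  [176, 88, 0, 0, 0, 0, 1],
  [220, 110, 0, 0, 0, 0, 1],
])

```text
time_s: 1.6
position: [0.4488, 0.0756, 0.4047]
tool_rot: [2.153, 2.287, -0.0]
contact_force: [0.8, -1.9, 0.2]
grip_width: 0.091
gripper_force: 0.0
```

Call:
servo_tool([
  [40, 20, 0, 0, 0, 0, 1],
  [80, 40, 0, 0, 0, 0, 1],
  [110, 55, 0, 0, 0, 0, 1],
  [110, 55, 0, 0, 0, 0, 1],
])

```text
time_s: 2.0
position: [0.4979, 0.1897, 0.4043]
tool_rot: [-2.15, -2.29, -0.002]
contact_force: [-1.0, -0.4, -0.4]
grip_width: 0.0911
gripper_force: 0.0
```

```bash
python3 -c "
from h import *
to([.500,.196,.283],93.9)
c=snap('wrist');cv2.imwrite('pics/w1.png',c['frame'])"
```

```text
t 2.0 shift [  6.1   2.4 121.3] turn [ 0.0006 -0.0008 -0.0051]
```

View pics/w1.png

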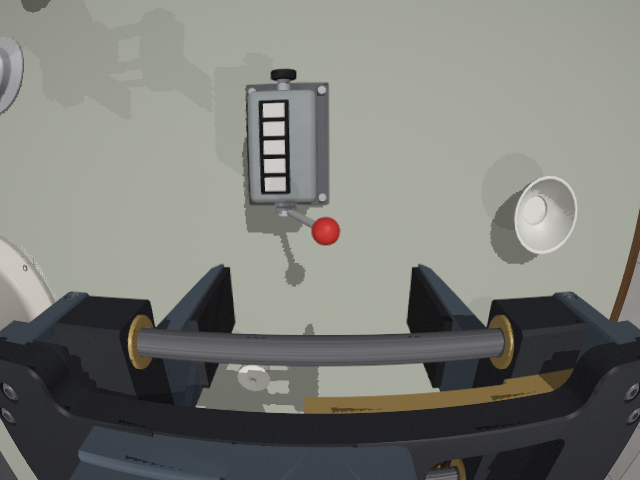

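The wrist view shows the knob at (326,231), centred between the fingers, which stand at about columns 232 and 412. The lever sits clear of the housing, so I'll descend around the knob.

Call:
servo_tool([
  [5, 2, 30, 0, 0, 0, 1],
  [6, 2, 65, 0, 0, 0, 1],
  [6, 2, 100, 0, 0, 0, 1],
  [6, 2, 121, 0, 0, 0, 1],
  [6, 2, 121, 0, 0, 0, 1],
])

```text
time_s: 2.55
position: [0.4974, 0.1914, 0.2814]
tool_rot: [-2.153, -2.284, 0.007]
contact_force: [-0.6, -0.0, -0.0]
grip_width: 0.0911
gripper_force: 0.0
```

Call:
servo_tool([
  [0, -25, 0, 0, 0, 0, 1],
  [0, -40, 0, 0, 0, 0, 1],
  [0, -55, 0, 0, 0, 0, 1],
  [0, -70, 0, 0, 0, 0, 1],
  [0, -85, 0, 0, 0, 0, 1],
])

```text
time_s: 3.05
position: [0.4139, 0.1871, 0.2854]
tool_rot: [2.153, 2.285, 0.005]
contact_force: [2.9, -0.6, -0.2]
grip_width: 0.0913
gripper_force: 1.6
```

Call:
servo_tool([
  [0, -8, 0, 0, 0, 0, 1],
  [0, -16, 0, 0, 0, 0, 1],
  [0, -22, 0, 0, 0, 0, 1],
  [0, -24, 0, 0, 0, 0, 1],
])

```text
time_s: 3.45
position: [0.3898, 0.186, 0.2841]
tool_rot: [2.153, 2.287, 0.002]
contact_force: [5.0, -1.2, -1.2]
grip_width: 0.0913
gripper_force: 2.1
```

Call:
servo_tool([
  [0, -2, 0, 0, 0, 0, 1],
  [0, -4, 0, 0, 0, 0, 1],
  [0, -4, 0, 0, 0, 0, 1],
])

```text
time_s: 3.75
position: [0.3877, 0.1861, 0.2844]
tool_rot: [2.152, 2.285, 0.007]
contact_force: [14.6, -0.5, -2.2]
grip_width: 0.091
gripper_force: 5.8
```

```bash
python3 - <<'E'
from h import *
s=manip.read_state();print(s["contact_force"],s["position"])
c=snap('side');cv2.imwrite('pics/s2.png',cv2.resize(c['frame'][130:250,160:320],None,fx=4,fy=4))
E
```

```text
[14.57676895 -0.5214066  -2.20962779] [0.38768734 0.18607238 0.28437156]
```

View pics/s2.png

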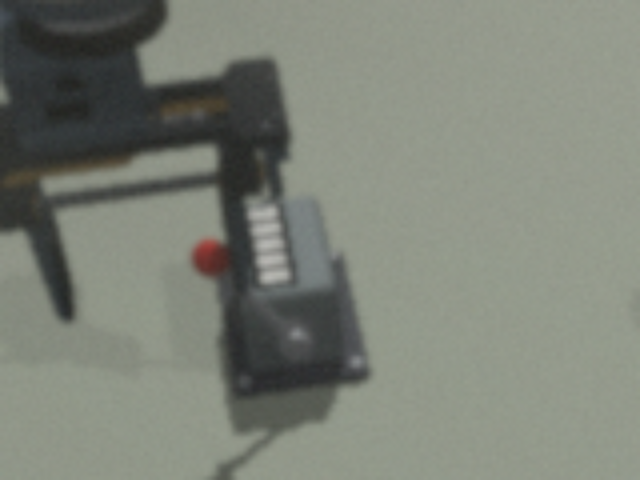

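The knob, at about (210,257) in the crop, has swung to the front of the housing. The force jumped to 14.6 N, so the lever is on its stop. Now I'll return to let it spring back.

Call:
servo_tool([
  [0, 20, 0, 0, 0, 0, 1],
  [0, 45, 0, 0, 0, 0, 1],
  [0, 70, 0, 0, 0, 0, 1],
  [0, 95, 0, 0, 0, 0, 1],
  [0, 112, 0, 0, 0, 0, 1],
])

```text
time_s: 4.3
position: [0.4989, 0.1924, 0.2836]
tool_rot: [-2.154, -2.286, 0.001]
contact_force: [-0.4, -0.6, -1.0]
grip_width: 0.0912
gripper_force: 0.0
```

Call:
servo_tool([
  [0, 1, 0, 0, 0, 0, 1],
  [0, 1, -30, 0, 0, 0, 1],
  [0, 1, -70, 0, 0, 0, 1],
  [0, 1, -110, 0, 0, 0, 1],
  [0, 1, -120, 0, 0, 0, 1],
])

```text
time_s: 4.8
position: [0.4982, 0.1926, 0.4074]
tool_rot: [2.152, 2.286, 0.006]
contact_force: [-0.4, 1.1, -1.1]
grip_width: 0.0913
gripper_force: 0.0
```

```bash
python3 - <<'E'
from h import *
c=snap('side');cv2.imwrite('pics/s3.png',cv2.resize(c['frame'][130:250,160:320],None,fx=4,fy=4))
to([.506,-.249,.404],100.5)
E
```

```text
t 4.85 shift [-441.3  -18.8    2.6] turn [ 0.004  -0.0007 -0.1231]
```

View pics/s3.png

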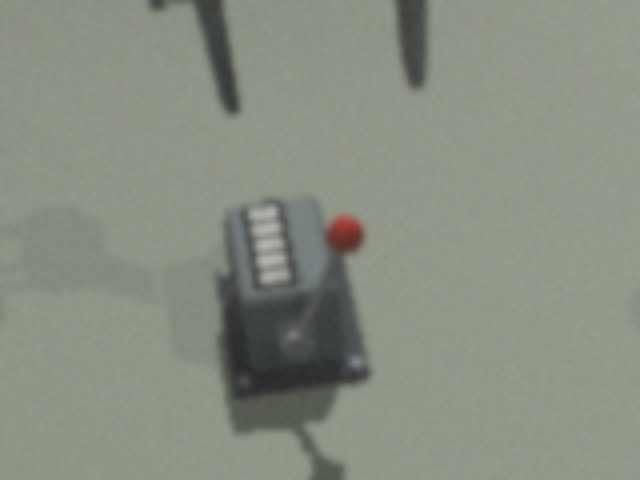

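The knob is back at rest at (345,233) in the crop and clear of the gripper. Next is the carrier.

Call:
servo_tool([
  [-49, -2, 0, 0, 0, -0.03, 1],
  [-98, -4, 0, 0, 0, -0.06, 1],
  [-147, -6, 0, 0, 0, -0.09, 1],
  [-196, -8, 0, 0, 0, -0.123, 1],
  [-245, -10, 0, 0, 0, -0.123, 1],
])

```text
time_s: 5.35
position: [0.502, -0.0542, 0.4023]
tool_rot: [-2.006, -2.415, 0.002]
contact_force: [1.4, 0.2, 0.1]
grip_width: 0.0911
gripper_force: 0.0
```

```bash
python3 -c "
from h import *
to([.506,-.249,.404],100.5)"
```

```text
t 5.35 shift [-192.2  -31.8   -1.8] turn [-0.0024 -0.0012  0.0013]
```

Call:
servo_tool([
  [-48, -8, 0, 0, 0, 0, 1],
  [-96, -16, 0, 0, 0, 0, 1],
  [-144, -24, 0, 0, 0, 0, 1],
  [-185, -31, 0, 0, 0, 0, 1],
  [-192, -32, 0, 0, 0, 0, 1],
])

```text
time_s: 5.85
position: [0.5059, -0.2508, 0.402]
tool_rot: [-2.012, -2.411, 0.001]
contact_force: [0.2, 0.4, 0.3]
grip_width: 0.0912
gripper_force: 0.0
```

Call:
servo_tool([
  [0, 0, 0, 0, 0, 0, 1],
])

```text
time_s: 5.95
position: [0.506, -0.248, 0.4022]
tool_rot: [-2.01, -2.411, 0.0]
contact_force: [0.1, 0.5, 0.2]
grip_width: 0.091
gripper_force: 0.0
```

```bash
python3 - <<'E'
from h import *
to([.506,-.249,.302],100.5)
c=snap('wrist');cv2.imwrite('pics/w4.png',c['frame'])
E
```

```text
t 5.95 shift [ -1.2  -0.  100.2] turn [-0.0019 -0.0019 -0.0023]
```

View pics/w4.png

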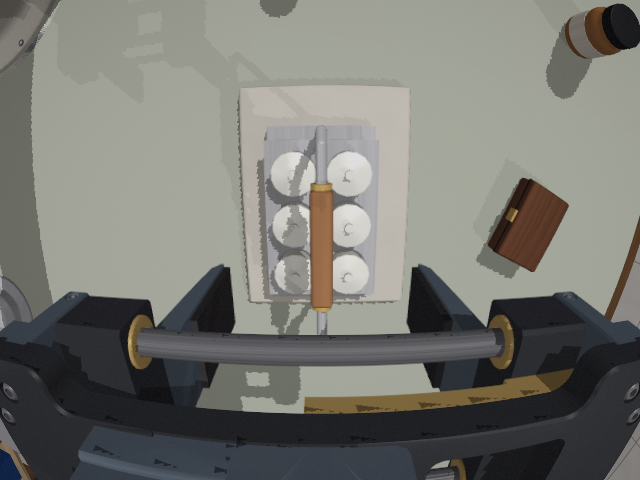

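The wooden grip is centred between the fingers at column 321, upright in the view and parallel to the pads. All six crucibles are seated. I'll descend and close.

Call:
servo_tool([
  [-1, 0, 30, 0, 0, 0, 1],
  [-1, 0, 60, 0, 0, 0, 1],
  [-1, 0, 85, 0, 0, 0, 1],
  [-1, 0, 100, 0, 0, 0, 1],
  [-1, 0, 100, 0, 0, 0, 0.5],
])

```text
time_s: 6.5
position: [0.5062, -0.2461, 0.3016]
tool_rot: [-2.004, -2.413, 0.001]
contact_force: [0.5, -0.3, 0.3]
grip_width: 0.086
gripper_force: 0.0
```

Call:
servo_tool([
  [0, 0, 0, 0, 0, 0, 0.3],
  [0, 0, 0, 0, 0, 0, 0.25],
  [0, 0, 0, 0, 0, 0, 0.25],
  [0, 0, 0, 0, 0, 0, 0.25],
  [0, 0, 0, 0, 0, 0, 0.25],
])

```text
time_s: 7.0
position: [0.5069, -0.2483, 0.3041]
tool_rot: [2.009, 2.415, 0.0]
contact_force: [-0.1, -0.0, -0.4]
grip_width: 0.0464
gripper_force: 0.0
```

```bash
python3 - <<'E'
from h import *
to([.506,-.249,.302],100.5)
c=snap('wrist');cv2.imwrite('pics/w5.png',c['frame'])
E
```

```text
t 7.0 shift [-0.6 -1.   2.1] turn [ 0.0005  0.0004 -0.0003]
```

View pics/w5.png

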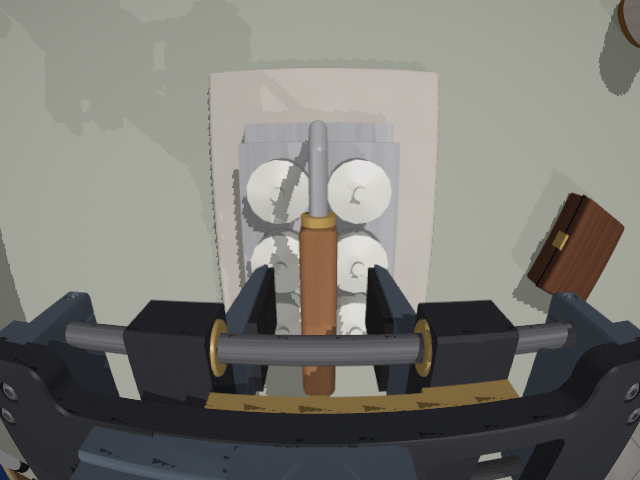

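The fingers straddle the grip evenly, at about columns 272 and 370 around the bar at 319, and they are above the lids. I'll close fully.

Call:
servo_tool([
  [0, 0, 1, 0, 0, 0, 0.2],
  [0, 0, 1, 0, 0, 0, 0.1],
  [0, 0, 1, 0, 0, 0, 0],
  [0, 0, 1, 0, 0, 0, 0],
  [0, 0, 1, 0, 0, 0, 0],
])

```text
time_s: 7.55
position: [0.5067, -0.2482, 0.3025]
tool_rot: [-2.009, -2.415, 0.0]
contact_force: [-0.9, -0.6, -2.6]
grip_width: 0.0157
gripper_force: 30.0
```

Call:
servo_tool([
  [0, 0, 0, 0, 0, 0, 0],
  [0, 0, 0, 0, 0, 0, 0],
  [0, 0, 0, 0, 0, 0, 0],
  [0, 0, 0, 0, 0, 0, 0],
])

```text
time_s: 7.95
position: [0.5068, -0.2482, 0.3026]
tool_rot: [-2.009, -2.415, 0.0]
contact_force: [0.2, 0.1, -6.6]
grip_width: 0.0155
gripper_force: 30.0
```

Call:
servo_tool([
  [0, 0, -1, 0, 0, 0, 0],
  [0, 0, -3, 0, 0, 0, 0],
  [0, 0, -6, 0, 0, 0, 0],
  [0, 0, -10, 0, 0, 0, 0],
  [0, 0, -14, 0, 0, 0, 0],
])

```text
time_s: 8.45
position: [0.5069, -0.2482, 0.3172]
tool_rot: [2.009, 2.415, 0.0]
contact_force: [-0.8, -0.6, -6.8]
grip_width: 0.0159
gripper_force: 30.0
```

Call:
servo_tool([
  [0, 0, -4, 0, 0, 0, 0],
  [0, 0, -9, 0, 0, 0, 0],
  [0, 0, -14, 0, 0, 0, 0],
  [0, 0, -19, 0, 0, 0, 0],
  [0, 0, -24, 0, 0, 0, 0],
])

```text
time_s: 8.95
position: [0.5069, -0.2482, 0.3412]
tool_rot: [2.009, 2.415, 0.0]
contact_force: [0.6, -0.7, -6.3]
grip_width: 0.0155
gripper_force: 30.0
```

```bash
python3 - <<'E'
from h import *
s=manip.read_state();print(s["contact_force"],s["ft_torque"],s["position"],s["grip_width"])
c=snap('side');cv2.imwrite('pics/s6.png',cv2.resize(c['frame'][180:460,150:450],None,fx=2,fy=2))
E
```

```text
[ 0.61119951 -0.74415462 -6.26807437] [ 0.04291008 -0.11409262 -0.03071652] [ 0.50687771 -0.24821645  0.34121395] 0.015546142448365727
```

View pics/s6.png

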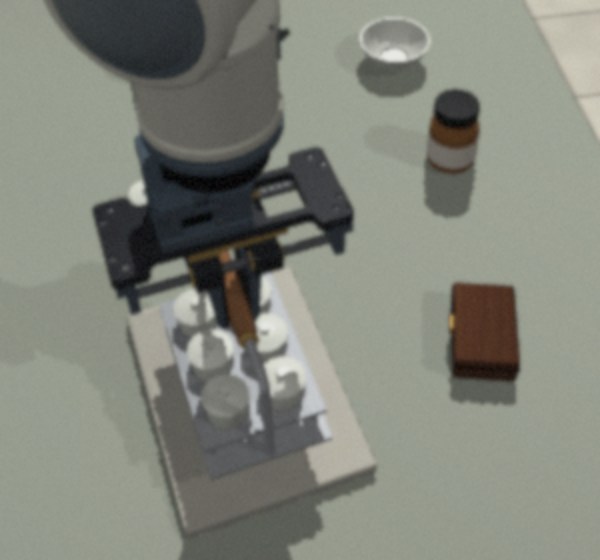

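The carrier is off the board and hangs level, with the grip at about (237,295) and the crucibles in their holes. I'll lift the remaining 81 mm.

Call:
servo_tool([
  [0, 0, -4, 0, 0, 0, 0],
  [0, 0, -9, 0, 0, 0, 0],
  [0, 0, -14, 0, 0, 0, 0],
  [0, 0, -20, 0, 0, 0, 0],
  [0, 0, -26, 0, 0, 0, 0],
])

```text
time_s: 9.5
position: [0.5069, -0.2482, 0.3672]
tool_rot: [2.009, 2.415, 0.0]
contact_force: [-0.1, -0.9, -7.0]
grip_width: 0.0159
gripper_force: 30.0
```

Call:
servo_tool([
  [0, 0, -6, 0, 0, 0, 0],
  [0, 0, -13, 0, 0, 0, 0],
  [0, 0, -20, 0, 0, 0, 0],
  [0, 0, -27, 0, 0, 0, 0],
  [0, 0, -33, 0, 0, 0, 0],
])

```text
time_s: 10.0
position: [0.5069, -0.2482, 0.4004]
tool_rot: [2.009, 2.415, 0.0]
contact_force: [-0.1, 0.9, -5.6]
grip_width: 0.0158
gripper_force: 30.0
```

Call:
servo_tool([
  [0, 0, -6, 0, 0, 0, 0],
  [0, 0, -11, 0, 0, 0, 0],
  [0, 0, -15, 0, 0, 0, 0],
  [0, 0, -18, 0, 0, 0, 0],
  [0, 0, -20, 0, 0, 0, 0],
])

```text
time_s: 10.5
position: [0.5069, -0.2482, 0.4199]
tool_rot: [-2.009, -2.415, 0.0]
contact_force: [0.4, 0.6, -7.8]
grip_width: 0.0158
gripper_force: 30.0
```

Call:
servo_tool([
  [0, 0, -1, 0, 0, 0, 0],
  [0, 0, -1, 0, 0, 0, 0],
  [0, 0, -1, 0, 0, 0, 0],
  [0, 0, -1, 0, 0, 0, 0],
  [0, 0, -1, 0, 0, 0, 0],
])

```text
time_s: 11.0
position: [0.5069, -0.2482, 0.4206]
tool_rot: [-2.009, -2.415, 0.0]
contact_force: [-0.1, -0.5, -6.8]
grip_width: 0.0156
gripper_force: 30.0
```

```bash
python3 - <<'E'
from h import *
s=manip.read_state();print(s["contact_force"],s["position"],s["joint_vel"].round(4),(R.from_rotvec(s["tool_rot"]).as_matrix()[:,2]).round(4))
c=snap('side');cv2.imwrite('pics/s7.png',c['frame'])
W=cloud(c)
p=W[300:430,200:360].reshape(-1,3);p=p[np.isfinite(p[:,2])]
h,e=np.histogram(p[:,2],np.arange(0,.3,.01));print(h)
c=snap('wrist');cv2.imwrite('pics/w7.png',c['frame'])
a=cv2.imread('pics/s7.png')[150:470,130:430];b=cv2.resize(c['frame'],(427,320))
cv2.imwrite('pics/both7.png',np.hstack([a,b]))
E
```

```text
[-0.1109491  -0.46026338 -6.80237528] [ 0.50685102 -0.24823586  0.42060112] [ 0.0007  0.0006 -0.0014 -0.0007  0.0023 -0.0006] [-2.e-04  1.e-04 -1.e+00]
[3512 5523    1    0    0    0    0    0    0    0    0    0    0   45
 1052   41 1959  316 1726  156   21   24   24   63  160  331   21    0
    0]
```

View pics/both7.png

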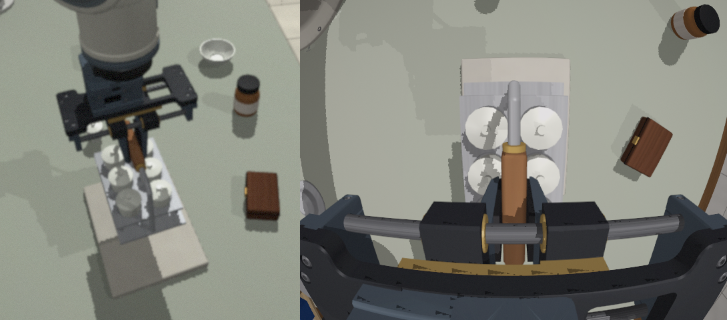

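The carrier hangs about 118 mm up with its crucibles seated: the side view shows the lids in rows around (110–165,155–205). I'll run a last levelness check on the hole plate and hand in if it passes.

```bash
python3 - <<'E'
from h import *
W=cloud(snap('side'));p=W[250:430,180:360].reshape(-1,3);p=p[(p[:,2]>.157)&(p[:,2]<.172)]
for _ in range(3):
    k=np.linalg.lstsq(np.c_[p[:,:2],np.ones(len(p))],p[:,2],rcond=None)[0];r=p[:,2]-np.c_[p[:,:2],np.ones(len(p))]@k;p=p[abs(r)<2*r.std()+1e-4]
t=np.degrees(np.arctan(np.hypot(*k[:2])));print("tilt deg",t,r.std(),len(p),np.ptp(p,0))
if t<2.5: print(manip.hand_in())
E
```

```text
tilt deg 0.20942771971191598 0.0011123518375297878 1798 [0.12782386 0.16810573 0.00496603]
the job is handed in; nothing more can be done
None
```

The stroke is registered: the lever went to its stop and sprang back. The carrier is held level (0.2° tilt) about 12 cm above the board with the crucibles seated, and the job is handed in.

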